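# Select a sample tube by pushing the pointer arm, then press the start key

## Task

On the round grey sample selector, push the orange pointer arm round gently with a fingertip, without gripping it, until it points straight at the middle of the tube with the blue cap. Then press the green key all the way down and let it come up again. Nothing is picked up: the tubes stay standing in their sockets, the other things on the bench stay where they are, and the key is not pressed before the arm points at that tube.

Things in the scene. Friction and masses are not known exactly. Their poses are not given: they have to be found in the camera images.
- pointer_hub (a point): Point on the vertical pivot axis of the pointer arm, on the level of the arm's top face (52 mm above the work surface). The frame turns with the arm: its x axis runs along the arm from the pivot to the tip, z up. The pivot is the middle of the selector: a fixed grey disc, diameter 328 mm, top 10 mm above the work surface. Black hub, diameter 38 mm, with a cap up to 57 mm above the work surface.
- pointer_tip (a point): Middle of the tip of the orange pointer arm, 95 mm from the pivot axis, on the level of the arm's top face (52 mm above the work surface). The arm is an orange bar 14 mm wide with upright sides from 24 to 52 mm above the work surface (14 mm of free space between disc and arm), clear of the hub from 19 mm to 95 mm from the axis. x axis along the arm, outward. The arm turns stiffly on its pivot (about 0.12 N m, that is 2 N at 60 mm from the axis) and stays where it is left.
- pointer (a joint): Angle of the pointer arm on the selector in rad; grows anticlockwise seen from above; stops at -1.75 and 1.75. The four tube sockets stand at -1.30, -0.65, 0.65 and 1.30, on a circle of radius 135 mm about the pivot; 0 is the middle of the fan. It starts somewhere in the gap between -0.65 and 0.65, pointing at no tube.
- start_key_top (a point): Middle of the top of the green round push key (diameter 28 mm, in a black housing) on the selector disc, 68 mm from the pivot on the side away from the fan of tubes (opposite to joint value 0). It is pressed straight down.
- start_key (a joint): Travel of the green key in m: 0 up, 0.006 fully down (about 5 N); springs back by itself. It counts as pressed beyond 0.0045.
- blue_tube_center (a point): Capped sample tube with BLUE cap and amber contents, the one to select: diameter 14 mm, cap 18 mm, height 79 mm; this point is on its axis, half-way up. It stands loose and upright in one of the four sockets of the selector (black collars, outer diameter 25 mm, up to 42 mm above the work surface; the tube's foot is at 12 mm, its cap top at 91 mm). Which tube is in which socket varies.
- red_tube_center (a point): Capped sample tube with red cap and dark red contents: diameter 14 mm, cap 18 mm, height 79 mm; this point is on its axis, half-way up. It stands loose and upright in one of the four sockets of the selector (black collars, outer diameter 25 mm, up to 42 mm above the work surface; the tube's foot is at 12 mm, its cap top at 91 mm). Which tube is in which socket varies.
- yellow_tube_center (a point): Capped sample tube with yellow cap and red contents: diameter 14 mm, cap 18 mm, height 79 mm; this point is on its axis, half-way up. It stands loose and upright in one of the four sockets of the selector (black collars, outer diameter 25 mm, up to 42 mm above the work surface; the tube's foot is at 12 mm, its cap top at 91 mm). Which tube is in which socket varies.
- white_tube_center (a point): Capped sample tube with white cap and dark red contents: diameter 14 mm, cap 18 mm, height 79 mm; this point is on its axis, half-way up. It stands loose and upright in one of the four sockets of the selector (black collars, outer diameter 25 mm, up to 42 mm above the work surface; the tube's foot is at 12 mm, its cap top at 91 mm). Which tube is in which socket varies.
- wash_bottle: white squeeze wash bottle with a blue cap and bent spout, 104 x 68 x 224; bystander, origin under its middle (mm).
- tape_1: roll of tan tape lying flat, 104 x 102 x 25; bystander, origin under its middle (mm).
- marker_2: white felt marker with a blue cap, lying, 13 x 124 x 14; bystander, origin under its middle (mm).
- dropper_1: red dropper bottle with black teat, diameter 29, height 100; bystander, origin under its middle (mm).
- dropper_3: dark purple dropper bottle with black teat, diameter 29, height 92; bystander, origin under its middle (mm).

How it is judged:
By the outcome, as a careful person would: the job done as asked, in the order asked, and still so for the second after the job is handed in, with the robot touching nothing.
It also fails if it takes over 51 s, if anything falls off the work surface, if the arm or the gripper's body presses on something with over 40 N, if the wrist force passes 120 N, or if a joint passes its speed limit or range.

## Robot

A 6-joint arm with a two-finger parallel gripper is mounted at the origin on the work surface; the furniture and walls round the work are solid. World frame = base frame: x ahead of the robot, y to its left, z up, the work surface at z = 0. Lengths are in m, angles in degrees, forces in N, time in s.
With the tool pointing down it reaches from about 0.325 to 0.75 m from the base axis. Payload 7.6 kg.
Tool frame: the origin (TCP) lies on the centre line of the jaws, within the pads' length; the fingertips stand 14 mm ahead of it and the grasp point (between the pads) lies 5 mm behind it (r.tcp_to_tips is the distance from the TCP to the fingertips, in m); z points along the fingers, y is the direction in which the jaws open and shut (so a half turn about z gives the same grasp; the last joint's range is limited). The gripper opens to 85 mm and grips with 20 to 120 N. Pads are 22 mm wide; open, the fingers measure 114 mm over their backs; the gripper's body (76 mm by 85 mm) begins 54 mm behind the grasp point. The pads swing forward as they close: fully open they stand 13 mm farther back than shut.
Start: joints at [-77.252, 2.991, 80.254, -0, 96.75, -4.028], TCP at [0.152, -0.503, 0.215] pointing down, gripper open.
Joint ranges: [-166.34, 166.34], [-52.06, 124.39], [6.96, 135.62], [-60.46, 240.46], [14.63, 156.25], [-167.68, 167.68]. Speed limits (degrees/s): [147.25, 147.25, 172.46, 180, 180, 180].

## Interface

Orientations are given as a 3x3 rotation matrix whose columns are the frame's x, y, z axes.
In Python, from station import r, cams gives the robot as it stands.
- The arm moves only by the tool play_rows, never from a script. Its argument "steps" is a list that holds one entry, the list of rows, each a list of 5 numbers: the shift along the world's x, y, z in mm, then the turn about the world's z in degrees, then the opening, from 0 (shut) to 1 (fully open). A call has 1 to 8 rows; each row is the pose to reach, as a shift and turn from the pose measured when the call began; what a row does not reach only later rows make up. A row lasts 1/12 s, in which the tool goes at most 41.7 mm and 7.16 degrees, less where a joint would pass 70% of its speed; a pose out of reach is approached as far as the arm can. A call with a gripper value outside its range is refused whole. The fingers move at their own pace and stop on an object; the grip force is fixed at half the most. Time passes only in rows, so rows that repeat a pose let the fingers close. It gives the time, the measured TCP pose, the force and the opening at its end, in the units of the state.
- r.get_state(): the state, without advancing time (a new reading comes with each control period).
- cams.grab_frame(name): name is "scene" or "top" or "wrist"; returns the picture (480x640x3 uint8, blue, green, red); there is no depth.
- cams.get_calibration(name): a dict with "vfov" (degrees; the focal length in pixels is half the picture's height over the tangent of half this angle, whatever the lens; pixels are square), "cx", "cy" (the principal point, pixels), "R" (3x3) and "t" (3): a world point X has camera coordinates R X + t; the wrist camera has in their place "hand_eye" (4x4, takes a point from camera to tool coordinates, whose origin is the TCP and whose axes are the flange's). Camera axes: x right, y down, z forward; pixel columns grow to the right and rows downward; lengths in m; the calibration is good to about 2 mm. A picture is of the moment at which its call begins: read the wrist's pose just before it. get_calibration takes no time and is no camera call.
- r.close_job(): hands the job in, once; it reports no verdict.
Trained networks look in the newest picture that a camera, given by its name, has taken for a name from the list of things; names that differ only in an ending like _2 or _b are one class to them, and where a whole thing is asked for, a point or a joint stands for the part that bears it (a point fixed in the world has none). Each returns a list of dicts, best first, with "p" (0 to 1); they miss things now and then, are a little off and sometimes report something else, mostly with a low value. They report only what shows in the picture. A call takes as long as a camera call.
- cams.silhouettes(camera, label): "pixels" (480x640 bool, what is visible of it).
- cams.tip_of(camera, label): "centre" ([x, y, z] in m, in world coordinates, good to about 4 mm: a listed point, or the origin of a listed thing).
The state is a dict: "time": time; "joints": joint angles; "joint_velocities": joint speeds; "joint_efforts": joint torques, N m; "position": TCP position; "ee_rot": TCP orientation; "force": force on the tool from outside, world axes, zero at the start; "torque": the same for the moment, N m; "width": opening from 0.0 (shut) to 1.0 (fully open).
Only numpy, scipy, OpenCV 4.12 (cv2) and the standard library are available. Lean on these libraries where they do the work, as an engineer would, in place of code of your own. Each camera call takes 0.05 s, during which the arm holds its last target.

## Working session

There is one attempt and no reset: what is moved stays moved. The work goes in short steps, Python scripts to look and compute and a tool call to move; the robot and the scene stay as the last step left them, time stands still between calls to the robot, and variables do not carry over. Pictures are saved under pics/ and viewed, and the job is handed in when it is done.

Besides the shell and the picture viewer there is one more tool, called after ">>>" as name(argument=value, ...) on one line, values as JSON. play_rows: Moves the arm, as the interface text tells. Its arguments: {"type":"object","properties":{"steps":{"type":"array","items":{"type":"array","items":{"type":"array","items":{"type":"number"}}}}},"required":["steps"]}

```bash
mkdir -p pics; ls; python3 - <<'E'
from station import r,cams
import cv2,numpy as np
np.set_printoptions(precision=4,suppress=True)
for n in["scene","top"]:
    cv2.imwrite(f"pics/{n}0.png",cams.grab_frame(n)); c=cams.get_calibration(n); print(n,c)
    for l in ["pointer_hub","pointer_tip","start_key_top","blue_tube_center","red_tube_center","yellow_tube_center","white_tube_center"]:
        print(l,[(np.array(d["centre"]).round(4),round(d["p"],2)) for d in cams.tip_of(n,l)[:2]])
s=r.get_state();print(s["time"],s["position"],s["ee_rot"],s["force"],s["width"],r.tcp_to_tips)
E
```

```text
pics
scene {'vfov': 44.98157547743497, 'cx': 326.16092252816617, 'cy': 241.32016236202725, 'R': array([[-0.5037,  0.8638,  0.0124],
       [ 0.4998,  0.3031, -0.8114],
       [-0.7046, -0.4025, -0.5844]]), 't': array([ 0.2   , -0.2326,  2.0946])}
pointer_hub [(array([0.5377, 0.0122, 0.0511]), 0.68)]
pointer_tip [(array([0.6257, 0.051 , 0.0525]), 0.69)]
start_key_top [(array([0.6216, 0.1135, 0.0493]), 0.73), (array([ 0.4711, -0.0047,  0.0348]), 0.4)]
blue_tube_center [(array([0.6246, 0.1156, 0.048 ]), 0.61)]
red_tube_center []
yellow_tube_center [(array([0.5351, 0.148 , 0.0543]), 0.64)]
white_tube_center [(array([ 0.6602, -0.0435,  0.0534]), 0.53)]
top {'vfov': 44.27127563140035, 'cx': 316.94010420458073, 'cy': 239.8493091017629, 'R': array([[ 0.0858, -0.9963, -0.0058],
       [-0.9336, -0.0783, -0.3498],
       [ 0.348 ,  0.0354, -0.9368]]), 't': array([0.0475, 0.5313, 1.5757])}
pointer_hub [(array([0.5354, 0.0128, 0.0521]), 0.84)]
pointer_tip [(array([0.6259, 0.0503, 0.0522]), 0.74)]
start_key_top [(array([ 0.4697, -0.0075,  0.0328]), 0.5)]
blue_tube_center [(array([0.6225, 0.1134, 0.0535]), 0.6)]
red_tube_center [(array([ 0.602 , -0.1052,  0.0523]), 0.42)]
yellow_tube_center [(array([0.5342, 0.1438, 0.0527]), 0.53)]
white_tube_center [(array([ 0.6572, -0.0443,  0.0476]), 0.59)]
0.8 [ 0.1516 -0.5027  0.2146] [[ 0.9574  0.2886  0.    ]
 [ 0.2886 -0.9574 -0.0001]
 [-0.      0.0001 -1.    ]] [-0.5811  0.0621 -0.0579] 0.9977772916501857 0.014
```

View pics/scene0.png

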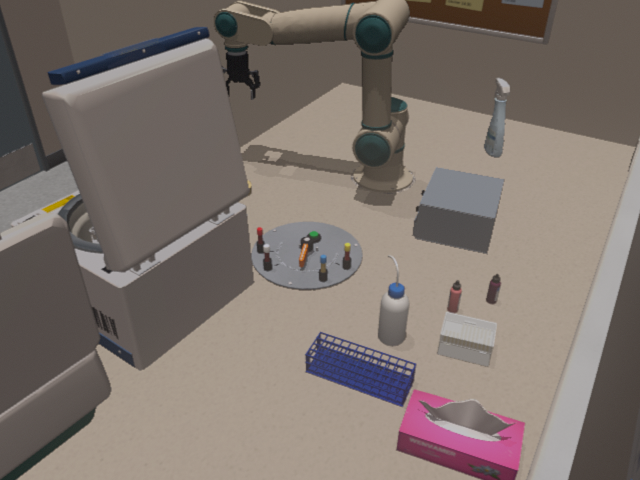

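View pics/top0.png

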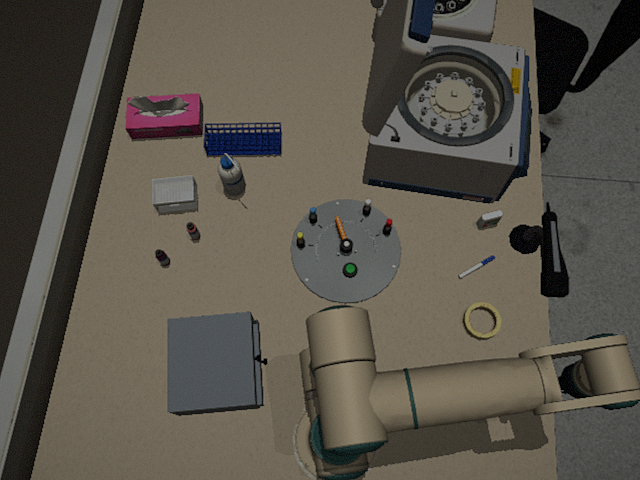

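The blue tube is in the +0.65 socket. In the top view it is at about (313,215), with the hub at (346,245), the pointer tip near (338,222) and the key at (350,269). I'll move above the selector for a closer look.

>>> play_rows(steps=[[[40,50,10,0,0],[64,84,20,0,0],[88,117,30,0,0],[112,150,40,0,0],[136,183,50,0,0],[160,215,60,0,0],[184,247,70,0,0],[205,280,80,0,0]]])

```text
time: 1.47
position: [0.3448, -0.2394, 0.2896]
ee_rot: [[0.958, 0.288, 0.001], [0.288, -0.958, -0.001], [0.0, 0.001, -1.0]]
force: [1.4, -0.3, 0.2]
width: 0.002
```

>>> play_rows(steps=[[[24,32,5,0,0],[48,64,10,0,0],[72,96,10,0,0],[96,128,10,0,0],[120,160,10,0,0],[140,200,10,0,0],[150,220,10,0,0],[150,220,10,0,0]]])

```text
time: 2.13
position: [0.496, -0.0154, 0.299]
ee_rot: [[0.956, 0.293, -0.0], [0.293, -0.956, 0.001], [0.0, -0.001, -1.0]]
force: [-0.1, -0.2, 0.3]
width: -0.0
```

```bash
python3 - <<'E'
from station import r,cams
import cv2,numpy as np
np.set_printoptions(precision=4,suppress=True)
s=r.get_state();print(s["time"],s["position"],s["ee_rot"],s["force"],s["width"],s["joints"])
n="wrist"
cv2.imwrite("pics/w1.png",cams.grab_frame(n)); print(cams.get_calibration(n))
for l in ["pointer_hub","pointer_tip","start_key_top","blue_tube_center","red_tube_center","yellow_tube_center","white_tube_center"]:
        print(l,[(np.array(d["centre"]).round(4),round(d["p"],2)) for d in cams.tip_of(n,l)[:2]])
E
```

```text
2.1333 [ 0.496  -0.0154  0.299 ] [[ 0.956   0.2935 -0.0002]
 [ 0.2935 -0.956   0.0008]
 [ 0.     -0.0008 -1.    ]] [-0.0581 -0.1755  0.285 ] -0.00022790720910118335 [ -6.068   -1.8294  75.5761   0.0441 106.2704  66.8784]
{'vfov': 62.74854331683534, 'cx': 323.88159494316034, 'cy': 237.40001731180732, 'hand_eye': array([[ 0.0004, -0.9618, -0.2736,  0.0704],
       [ 1.    ,  0.0003,  0.0005,  0.0009],
       [-0.0004, -0.2736,  0.9618, -0.1584],
       [ 0.    ,  0.    ,  0.    ,  1.    ]])}
pointer_hub [(array([0.535 , 0.0124, 0.0502]), 0.86)]
pointer_tip [(array([0.6245, 0.0424, 0.0484]), 0.57)]
start_key_top [(array([ 0.4682, -0.0072,  0.0261]), 0.6)]
blue_tube_center [(array([0.6199, 0.1138, 0.0537]), 0.74)]
red_tube_center [(array([ 0.6047, -0.1005,  0.053 ]), 0.69), (array([0.5414, 0.1469, 0.0526]), 0.54)]
yellow_tube_center [(array([0.5384, 0.1454, 0.0514]), 0.63), (array([0.5358, 0.013 , 0.0555]), 0.44)]
white_tube_center [(array([ 0.6616, -0.0438,  0.0469]), 0.95)]
```

View pics/w1.png

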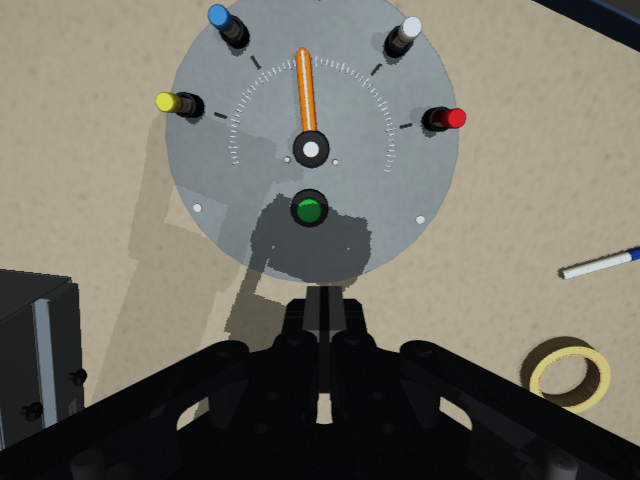

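The wrist view shows blue cap at (218,15), white (412,27), yellow (165,102), red (456,118), hub cap (311,149), tip (304,50) and key (309,210). I'll fit the selector geometry from these.

```bash
cat >h.py <<'E'
from station import r,cams
import cv2,numpy as np
from scipy.optimize import least_squares
np.set_printoptions(precision=4,suppress=True)
def cam(n,s):
    c=cams.get_calibration(n);f=240/np.tan(np.radians(c["vfov"]/2))
    if n=="wrist":
        T=np.eye(4);T[:3,:3]=s["ee_rot"];T[:3,3]=s["position"];W=T@np.array(c["hand_eye"])
        R=W[:3,:3].T;t=-R@W[:3,3]
    else: R=np.array(c["R"]);t=np.array(c["t"])
    return f,c["cx"],c["cy"],R,t
def onz(C,u,v,z):
    f,cx,cy,R,t=C; d=R.T@np.array([(u-cx)/f,(v-cy)/f,1]); o=-R.T@t
    return (o+d*(z-o[2])/d[2])
def proj(C,X):
    f,cx,cy,R,t=C;p=R@np.array(X)+t;return np.array([cx+f*p[0]/p[2],cy+f*p[1]/p[2]])
E
python3 - <<'E'
from h import *
s=r.get_state();C=cam("wrist",s)
px=dict(blue=(218,15),white=(412,27),yellow=(165,102),red=(456,118),hub=(311,149),key=(309,210),tip=(304,50))
z=dict(blue=.091,white=.091,yellow=.091,red=.091,hub=.057,key=.03,tip=.052)
P={k:onz(C,*px[k],z[k])[:2] for k in px}
print(P)
a=dict(yellow=1.3,blue=.65,white=-.65,red=-1.3)
def res(q):
    o=[q[:2]-P["hub"]]
    for k in a: o.append(q[:2]+.135*np.array([np.cos(q[2]+a[k]),np.sin(q[2]+a[k])])-P[k])
    o.append(q[:2]-.068*np.array([np.cos(q[2]),np.sin(q[2])])-P["key"])
    return np.concatenate(o)
S=least_squares(res,[.536,.012,.2]);print(S.x,np.degrees(S.x[2]),S.fun.reshape(-1,2)*1000)
d=P["tip"]-S.x[:2];print("pointer",np.degrees(np.arctan2(d[1],d[0])),np.hypot(*d),"goal",np.degrees(S.x[2]+.65))
E
```

```text
{'blue': array([0.6222, 0.109 ]), 'white': array([ 0.6603, -0.0495]), 'yellow': array([0.5413, 0.1389]), 'red': array([ 0.6026, -0.1126]), 'hub': array([0.5373, 0.0045]), 'key': array([ 0.4715, -0.0115]), 'tip': array([0.6229, 0.0363])}
[0.537  0.0045 0.2382] 13.646190572010997 [[-0.252   0.0394]
 [ 0.1145  0.571 ]
 [ 0.0066  0.2816]
 [ 0.4329 -0.0158]
 [ 0.2195 -0.8129]
 [-0.5215 -0.0632]]
pointer 20.348510120737313 0.09160292901490517 goal 50.888447255514514
```

```bash
python3 - <<'E'
from h import *
for n,(x,y,w,h) in dict(top=(280,190,133,110),scene=(240,215,133,100)).items():
    im=cams.grab_frame(n); cv2.imwrite(f"pics/{n}z.png",cv2.resize(im[y:y+h,x:x+w],None,fx=6,fy=5 if 0 else 6,interpolation=cv2.INTER_CUBIC)[:600])
E
```

```text
(no output)
```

View pics/topz.png

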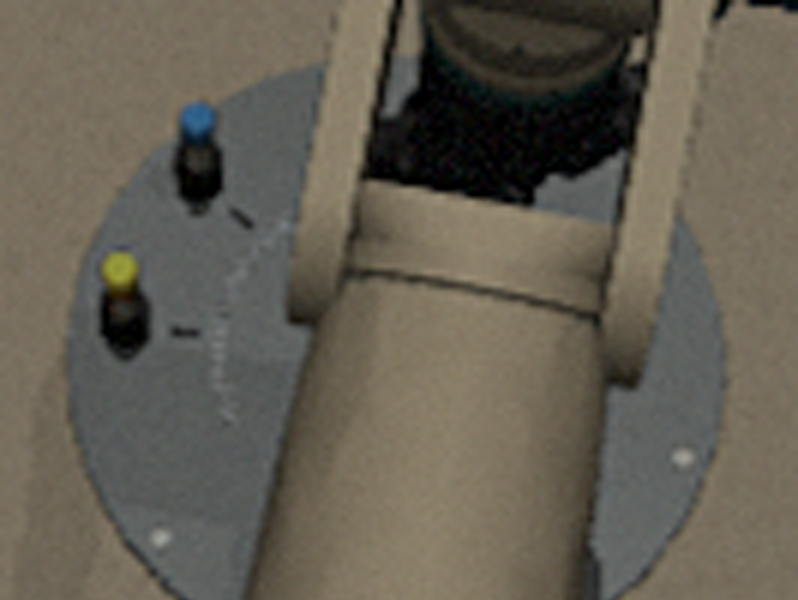

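View pics/scenez.png

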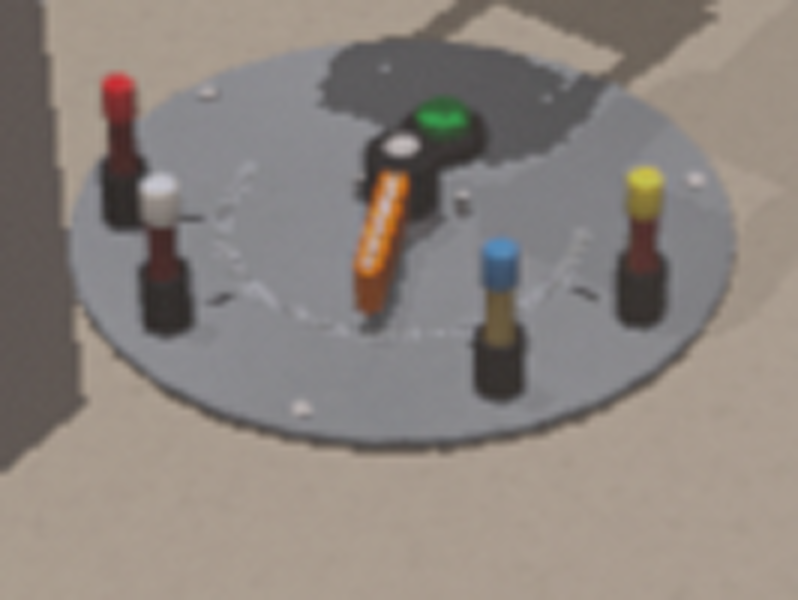

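```bash
python3 - <<'E'
from h import *
im=cv2.imread("pics/top0.png");cv2.imwrite("pics/top0z.png",cv2.resize(im[190:290,280:413],None,fx=6,fy=6,interpolation=cv2.INTER_CUBIC))
s=r.get_state();C=cam("scene",s)
z=dict(blue=.091,white=.091,yellow=.091,red=.091,hub=.057,key=.03)
for k,(u,v) in dict(red=(118,80),white=(159,182),yellow=(646,174),blue=(500,246),hub=(401,146),key=(443,114)).items():
    print(k,onz(C,240+u/6-.4,215+v/6-.4,z[k]))
E
```

```text
red [ 0.6    -0.1048  0.091 ]
white [ 0.6576 -0.0406  0.091 ]
yellow [0.5363 0.1475 0.091 ]
blue [0.6185 0.1178 0.091 ]
hub [0.5357 0.0139 0.057 ]
key [ 0.4692 -0.0028  0.03  ]
```

View pics/top0z.png

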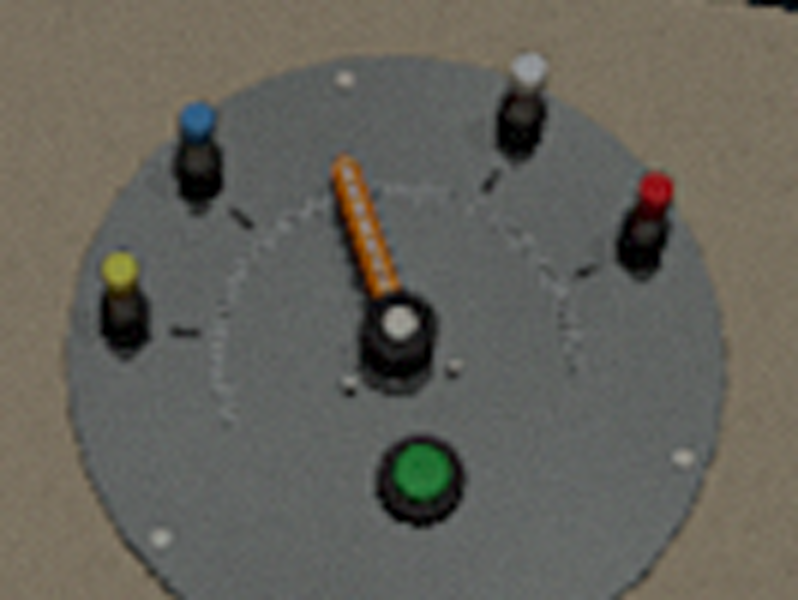

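```bash
python3 - <<'E'
from h import *
s=r.get_state();C=cam("top",s)
z=dict(blue=.091,white=.091,yellow=.091,red=.091,hub=.057,key=.03)
for k,(u,v) in dict(red=(655,186),white=(530,68),yellow=(121,266),blue=(199,118),hub=(401,320),key=(421,470)).items():
    print(k,onz(C,280+u/6-.4,190+v/6-.4,z[k]))
W=cam("wrist",s)
R=np.array(s["ee_rot"]);p=np.array(s["position"])
for q in [(0,0,.014),(.011,0,.014),(-.011,0,.014),(0,0,0)]: print(q,proj(W,p+R@np.array(q)))
print(s["joints"])
E
```

```text
red [ 0.6034 -0.1083  0.091 ]
white [ 0.6602 -0.0451  0.091 ]
yellow [0.5411 0.1429 0.091 ]
blue [0.6205 0.1127 0.091 ]
hub [0.5375 0.0078 0.057 ]
key [ 0.4712 -0.0075  0.03  ]
(0, 0, 0.014) [321.6827 281.1265]
(0.011, 0, 0.014) [321.6567 258.9754]
(-0.011, 0, 0.014) [321.7077 302.5686]
(0, 0, 0) [321.5241 293.3436]
[ -6.5786  -2.0727  75.7138  -0.0318 106.2972  66.7215]
```

```bash
python3 - <<'E'
from h import *
for i in range(3):
    s=r.get_state();print(s["time"],s["position"],s["ee_rot"][0],s["joints"][0]);im=cams.grab_frame("wrist")
cv2.imwrite("pics/w2.png",im); np.save("s2.npy",s,allow_pickle=True)
cv2.imwrite("pics/w2z.png",cv2.resize(im[0:240,150:470],None,fx=2.5,fy=2.5,interpolation=cv2.INTER_CUBIC))
E
```

```text
2.6333 [ 0.4946 -0.0201  0.2998] [0.9579 0.2872 0.001 ] -6.578596096633008
2.6833 [ 0.4947 -0.0199  0.2998] [0.9578 0.2875 0.001 ] -6.560946350899513
2.7333 [ 0.4947 -0.0198  0.2998] [0.9577 0.2877 0.0009] -6.545386546565813
```

View pics/w2z.png

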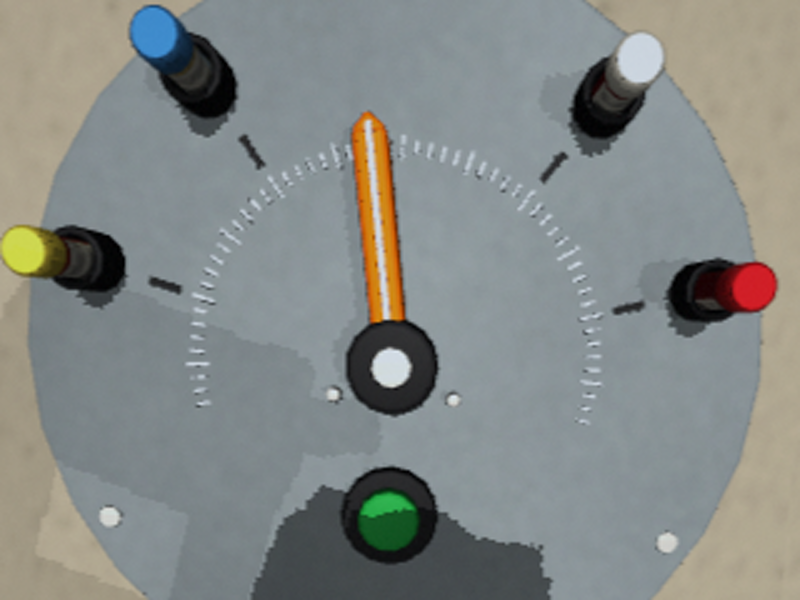

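```bash
python3 - <<'E'
from h import *
s=np.load("s2.npy",allow_pickle=True).item();C=cam("wrist",s)
px=dict(blue=(154,30),white=(642,54),yellow=(24,250),red=(754,286),hub=(391,368),key=(388,520),tip=(368,113),mid=(380,222))
z=dict(blue=.091,white=.091,yellow=.091,red=.091,hub=.057,key=.03,tip=.052,mid=.052)
P={k:onz(C,px[k][0]/2.5+150-.3,px[k][1]/2.5-.3,z[k])[:2] for k in px}
print(P)
a=dict(yellow=1.3,blue=.65,white=-.65,red=-1.3)
def res(q):
    o=[q[:2]-P["hub"]]
    for k in a: o.append(q[:2]+.135*np.array([np.cos(q[2]+a[k]),np.sin(q[2]+a[k])])-P[k])
    o.append(q[:2]-.068*np.array([np.cos(q[2]),np.sin(q[2])])-P["key"])
    return np.concatenate(o)
S=least_squares(res,[.536,.012,.2]);print(S.x,np.degrees(S.x[2]),S.fun.reshape(-1,2)*1000)
for k in("tip","mid","blue"):
    d=P[k]-S.x[:2];print(k,np.degrees(np.arctan2(d[1],d[0])),np.hypot(*d),"goal",np.degrees(S.x[2]+.65))
E
```

```text
{'blue': array([0.6229, 0.1155]), 'white': array([ 0.6631, -0.0429]), 'yellow': array([0.5417, 0.1446]), 'red': array([ 0.6046, -0.1066]), 'hub': array([0.5379, 0.0103]), 'key': array([ 0.4728, -0.0059]), 'tip': array([0.6252, 0.0446]), 'mid': array([0.5894, 0.0298])}
[0.5384 0.0103 0.2451] 14.04592791215433 [[ 0.5031  0.0062]
 [ 0.1492  0.682 ]
 [-0.0992  0.1567]
 [-0.6162  0.0033]
 [ 0.3711 -0.5127]
 [-0.3081 -0.3354]]
tip 21.575005414307856 0.09335941421600416 goal 51.28818459565784
mid 20.87500694801051 0.054614525074838466 goal 51.28818459565784
blue 51.21372458569498 0.13493987836128568 goal 51.28818459565784
```

Hub is at (0.538, 0.010), the pointer at about 21.3° and the goal at about 51.2° in world terms. The top and scene cameras put the hub within a few mm of that. I'll approach on the clockwise side of the arm.

>>> play_rows(steps=[[[30,5,-30,1,0],[60,10,-60,2,0],[90,15,-90,3,0],[114,20,-115,4,0],[114,20,-135,4,0],[114,20,-140,4,0],[114,20,-140,4,0],[114,20,-140,4,0]]])

```text
time: 3.45
position: [0.6089, 0.0001, 0.1616]
ee_rot: [[0.935, 0.354, 0.003], [0.354, -0.935, -0.001], [0.003, 0.002, -1.0]]
force: [0.7, -0.4, 0.5]
width: 0.001
```

```bash
python3 - <<'E'
from h import *
for i in range(4): im=cams.grab_frame("wrist")
s=r.get_state();print(s["time"],s["position"],s["ee_rot"][0],s["force"])
im=cams.grab_frame("wrist");cv2.imwrite("pics/w3.png",im)
E
```

```text
3.65 [0.6092 0.0002 0.1623] [0.9353 0.3538 0.0048] [ 0.7663 -0.1308 -0.2749]
```

View pics/w3.png

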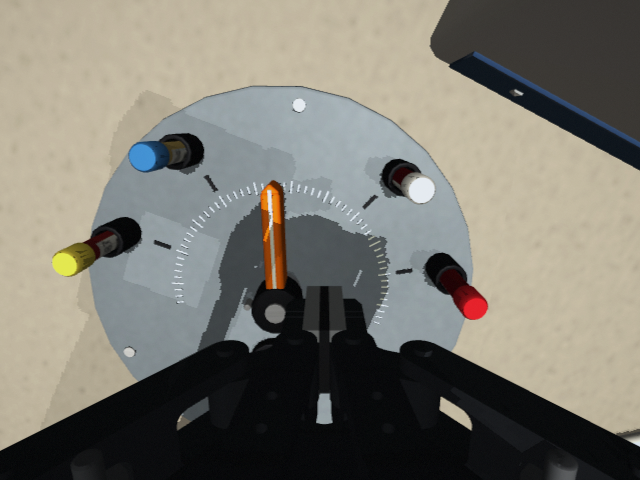

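The arm runs from (275,290) to (272,190), and the finger at (323,290) is clear on its right, between arm and white tube. Descending.

>>> play_rows(steps=[[[0,0,-30,0,0],[0,0,-60,0,0],[0,0,-85,0,0],[0,0,-100,0,0],[0,0,-107,0,0],[0,0,-109,0,0],[0,0,-109,0,0],[0,0,-109,0,0]]])

```text
time: 4.37
position: [0.6101, 0.0001, 0.0547]
ee_rot: [[0.935, 0.354, 0.007], [0.354, -0.935, -0.001], [0.006, 0.003, -1.0]]
force: [-0.6, -1.0, 0.5]
width: 0.002
```

```bash
python3 - <<'E'
from h import *
s=r.get_state();print(s["time"],s["position"],s["ee_rot"][0],s["force"])
im=cams.grab_frame("wrist");cv2.imwrite("pics/w4.png",im)
E
```

```text
4.3667 [0.6101 0.0001 0.0547] [0.9353 0.3537 0.007 ] [-0.5701 -1.0369  0.4839]
```

View pics/w4.png

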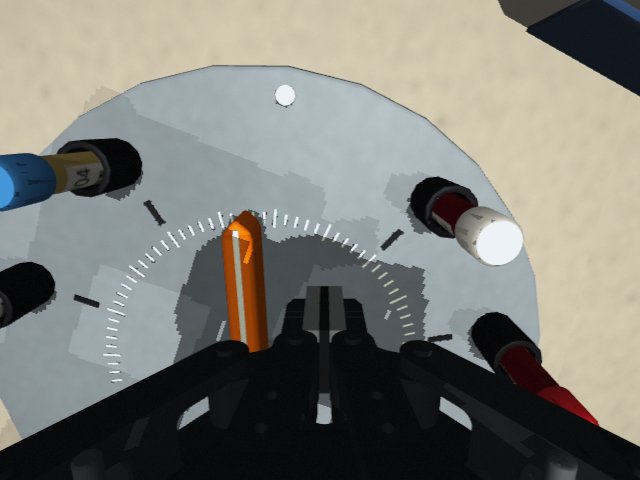

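>>> play_rows(steps=[[[-3,6,-1,0,0],[-6,12,-2,1,0],[-7,15,-2,3,0],[-7,19,-2,7,0],[-8,23,-2,10,0],[-9,28,-2,14,0],[-10,33,-2,19,0],[-10,33,-2,19,0]]])

```text
time: 5.08
position: [0.6, 0.0345, 0.0533]
ee_rot: [[0.766, 0.643, 0.008], [0.643, -0.766, 0.002], [0.007, 0.003, -1.0]]
force: [-0.3, 0.4, -0.6]
width: 0.007
```

```bash
python3 - <<'E'
from h import *
for i in range(4): im=cams.grab_frame("wrist")
s=r.get_state();print(s["time"],s["position"],s["ee_rot"][0],s["force"])
im=cams.grab_frame("wrist");cv2.imwrite("pics/w5.png",im)
E
```

```text
5.2833 [0.6002 0.0331 0.0531] [0.7703 0.6376 0.0075] [-0.1824  0.4606 -0.3813]
```

View pics/w5.png

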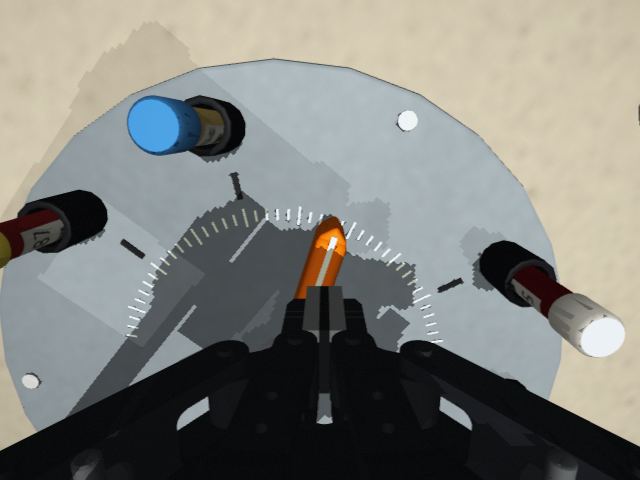

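```bash
python3 - <<'E'
from h import *
s=r.get_state();C=cam("wrist",s)
H=np.array([.538,.010])
for u,v in [(333,222),(331,240),(322,270)]:
    d=onz(C,u,v,.052)[:2]-H;print(np.degrees(np.arctan2(d[1],d[0])),np.hypot(*d))
for a in (21,30,35,40): print(a,proj(C,[.538+.095*np.cos(np.radians(a)),.010+.095*np.sin(np.radians(a)),.052]))
for n in("top","scene"):
    im=cams.grab_frame(n);cv2.imwrite(f"pics/{n}5.png",cv2.resize(im[190:290,280:413] if n=="top" else im[215:315,240:373],None,fx=6,fy=6,interpolation=cv2.INTER_CUBIC))
    print([(d["centre"],d["p"]) for d in cams.tip_of(n,"pointer_tip")])
E
```

```text
23.537245422705208 0.09762590297149074
22.6448906542185 0.0899208493539952
22.431238309311773 0.07594482207291216
21 [340.7753 230.7671]
30 [306.2087 222.3426]
35 [286.4122 219.9484]
40 [266.4669 219.2385]
[]
[([0.6254, 0.0502, 0.0525], 0.65)]
```

View pics/scene5.png

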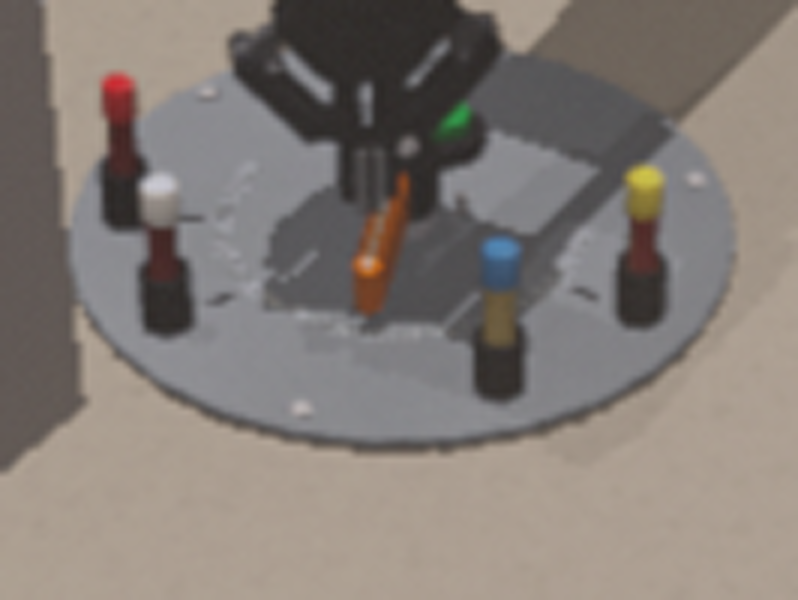

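```bash
python3 - <<'E'
from h import *
s=r.get_state();C=cam("scene",s)
f=lambda X:(proj(C,X)-[240,215])*6
p=np.array(s["position"]);R=np.array(s["ee_rot"]);print(p)
print("tip",f(p+R@[0,0,.014]),"tcp",f(p),"hub",f([.538,.010,.057]))
for a in(21.5,):
  for q in(.019,.062,.095):
    for z in(.052,.024): print(q,z,f([.538+q*np.cos(np.radians(a)),.010+q*np.sin(np.radians(a)),z]))
im=cams.grab_frame("scene");cv2.imwrite("pics/s6.png",cv2.resize(im[220:280,270:330],None,fx=10,fy=10,interpolation=cv2.INTER_CUBIC))
E
```

```text
[0.6002 0.0329 0.0528]
tip [360.8201 255.5535] tcp [360.4839 231.6449] hub [389.1513 143.5631]
0.019 0.052 [382.0423 174.7806]
0.019 0.024 [382.6361 221.5916]
0.062 0.052 [365.2437 227.9524]
0.062 0.024 [366.0167 275.2166]
0.095 0.052 [351.8615 270.3108]
0.095 0.024 [352.7822 317.9202]
```

View pics/s6.png

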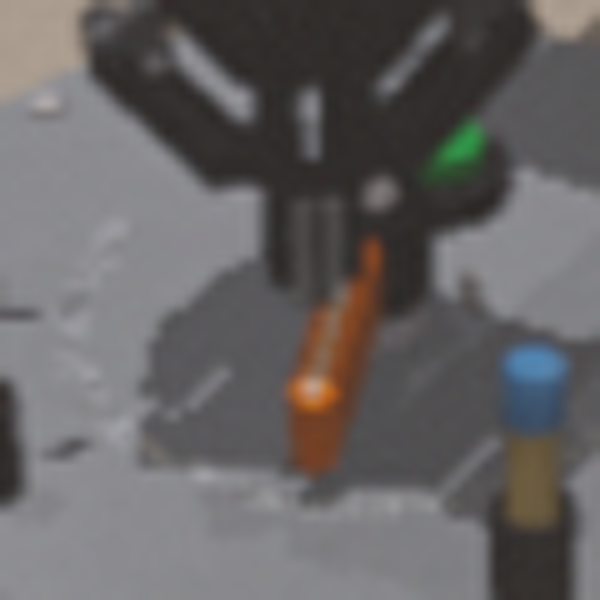

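The arm hasn't moved, still at about 22°. The force is near zero and the fingertip appears to sit above the bar, so the shut tips end higher than I assumed. I'll back off to the clockwise side and go lower before pushing.

>>> play_rows(steps=[[[2,-8,0,-5,0],[5,-17,0,-10,0],[7,-25,0,-15,0],[9,-33,0,-18,0],[9,-35,0,-18,0],[9,-35,-6,-18,0],[9,-35,-12,-18,0],[9,-35,-16,-18,0]]])

```text
time: 6.25
position: [0.6086, -0.0016, 0.0355]
ee_rot: [[0.929, 0.371, 0.006], [0.371, -0.929, -0.001], [0.005, 0.003, -1.0]]
force: [0.9, 1.0, -0.3]
width: 0.002
```

```bash
python3 - <<'E'
from h import *
for i in range(3): im=cams.grab_frame("wrist")
s=r.get_state();print(s["time"],s["position"],s["ee_rot"][0],s["force"])
im=cams.grab_frame("wrist");cv2.imwrite("pics/w7.png",im)
im=cams.grab_frame("scene");cv2.imwrite("pics/s7.png",cv2.resize(im[220:280,270:330],None,fx=10,fy=10,interpolation=cv2.INTER_CUBIC))
E
```

```text
6.4 [ 0.6086 -0.0016  0.0359] [0.9289 0.3703 0.0056] [-0.4401  0.039  -0.1274]
```

View pics/w7.png

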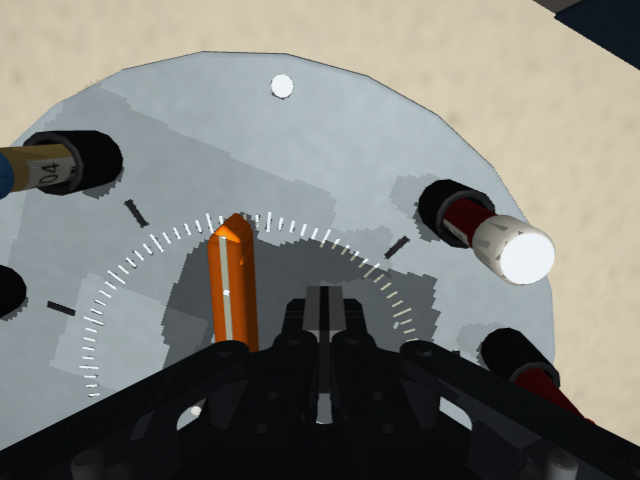

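View pics/s7.png

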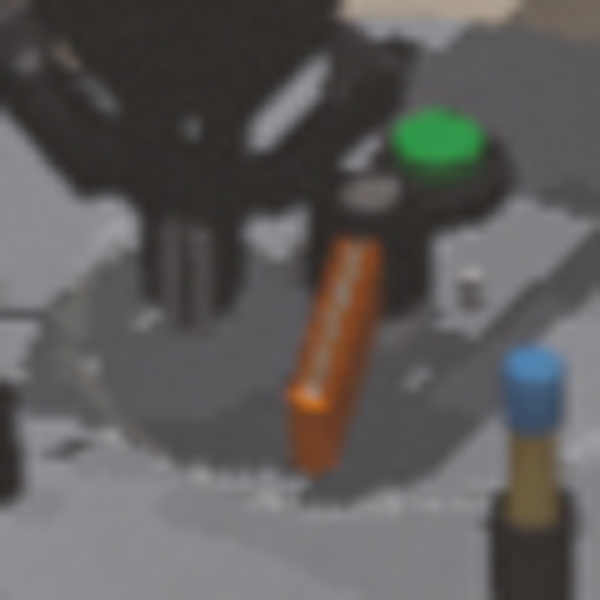

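```bash
python3 - <<'E'
from h import *
s=r.get_state();C=cam("scene",s);W=cam("wrist",s)
p=np.array(s["position"]);R=np.array(s["ee_rot"]);print(p)
for z in(.014,.007,0,-.007,-.014,-.02): print(z,[((proj(C,p+R@[x,y,z])+[2,.4]-[270,220])*10).round(0) for x,y in((0,0),(.011,.008),(.011,-.008))],proj(W,p+R@[.011,0,z]),proj(W,p+R@[0,.01,z]))
E
```

```text
[ 0.6092 -0.0018  0.0368]
0.014 [array([202., 403.]), array([167., 423.]), array([222., 429.])] [321.4936 258.7801] [342.7927 280.9421]
0.007 [array([202., 383.]), array([166., 403.]), array([222., 409.])] [321.4101 263.9022] [343.515  286.8144]
0 [array([201., 363.]), array([165., 383.]), array([221., 389.])] [321.3199 269.4335] [344.2938 293.1476]
-0.007 [array([201., 344.]), array([165., 364.]), array([221., 369.])] [321.2223 275.4251] [345.1364 299.9982]
-0.014 [array([200., 324.]), array([164., 344.]), array([220., 349.])] [321.1162 281.937 ] [346.0506 307.4322]
-0.02 [array([200., 306.]), array([164., 327.]), array([220., 332.])] [321.0176 287.9859] [346.8986 314.3273]
```

Both cameras agree that the shut tips end about 18 mm higher than the nominal 14 mm ahead of the TCP, putting them now at about z≈0.055. That explains the miss. I'll shift slightly inward and descend in small steps, watching the force.

>>> play_rows(steps=[[[-4,2,0,0,0],[-9,4,0,0,0],[-9,4,-3,0,0],[-9,4,-6,0,0],[-9,4,-9,0,0],[-9,4,-11,0,0],[-9,4,-11,0,0]]])

```text
time: 7.08
position: [0.5998, 0.0022, 0.025]
ee_rot: [[0.929, 0.37, 0.006], [0.37, -0.929, -0.001], [0.005, 0.003, -1.0]]
force: [-1.0, 0.4, 0.8]
width: -0.005
```

```bash
python3 - <<'E'
from h import *
for i in range(2): im=cams.grab_frame("wrist")
s=r.get_state();print(s["time"],s["position"],s["ee_rot"][0],s["force"])
im=cams.grab_frame("wrist");cv2.imwrite("pics/w8.png",im)
im=cams.grab_frame("scene");cv2.imwrite("pics/s8.png",cv2.resize(im[220:280,270:330],None,fx=10,fy=10,interpolation=cv2.INTER_CUBIC))
E
```

```text
7.1833 [0.6002 0.0022 0.0256] [0.929 0.37  0.007] [-0.1634  0.357   0.084 ]
```

View pics/s8.png

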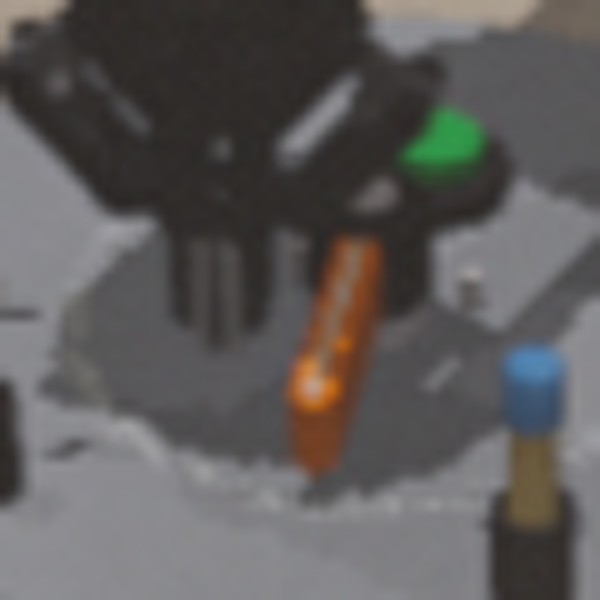

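>>> play_rows(steps=[[[0,0,-2,0,0],[0,0,-4,0,0],[0,0,-6,0,0],[0,0,-8,0,0],[0,0,-8,0,0]]])

```text
time: 7.7
position: [0.6, 0.0022, 0.0172]
ee_rot: [[0.929, 0.37, 0.006], [0.37, -0.929, -0.001], [0.006, 0.003, -1.0]]
force: [0.9, -0.7, -0.3]
width: -0.004
```

```bash
python3 - <<'E'
from h import *
for i in range(2): im=cams.grab_frame("wrist")
s=r.get_state();print(s["time"],s["position"],s["ee_rot"][0],s["force"])
im=cams.grab_frame("wrist");cv2.imwrite("pics/w9.png",im)
im=cams.grab_frame("scene");cv2.imwrite("pics/s9.png",cv2.resize(im[220:280,270:330],None,fx=10,fy=10,interpolation=cv2.INTER_CUBIC))
C=cam("scene",s)
p=np.array(s["position"]);R=np.array(s["ee_rot"])
for z in(.014,0,-.014,-.02): print(z,((proj(C,p+R@[0,0,z])+[2,.4]-[270,220])*10).round(0) )
E
```

```text
7.8 [0.6002 0.0022 0.0178] [0.929  0.37   0.0071] [-0.6009 -0.2041 -0.2073]
0.014 [233. 443.]
0 [232. 404.]
-0.014 [231. 365.]
-0.02 [230. 349.]
```

View pics/s9.png

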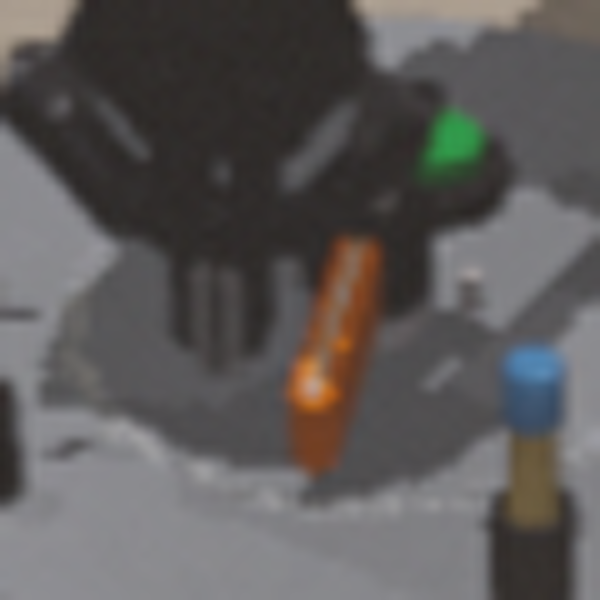

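View pics/w9.png

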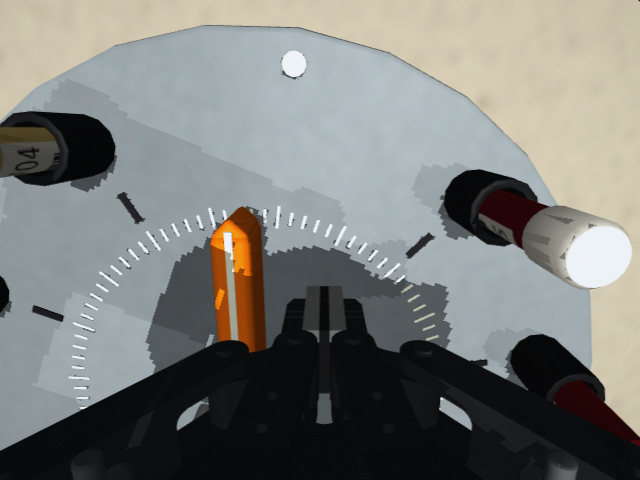

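The force is still zero and the fingertip is at about z≈0.036 beside the bar. Pushing anticlockwise now.

>>> play_rows(steps=[[[-2,4,0,0,0],[-3,8,0,0,0],[-3,11,0,3,0],[-3,14,0,6,0],[-4,17,0,9,0],[-4,20,0,12,0],[-5,23,0,15,0],[-6,26,0,18,0]]])

```text
time: 8.57
position: [0.5948, 0.0284, 0.0183]
ee_rot: [[0.768, 0.641, 0.009], [0.641, -0.768, 0.001], [0.008, 0.005, -1.0]]
force: [2.1, -1.0, -1.2]
width: 0.001
```

```bash
python3 - <<'E'
from h import *
s=r.get_state();print(s["time"],s["position"],s["ee_rot"][0],s["force"])
for i in range(2): im=cams.grab_frame("wrist")
s=r.get_state();print(s["time"],s["position"],s["ee_rot"][0],s["force"])
im=cams.grab_frame("wrist");cv2.imwrite("pics/w10.png",im)
E
```

```text
8.5667 [0.5948 0.0284 0.0183] [0.7675 0.641  0.009 ] [ 2.0893 -0.9752 -1.2128]
8.6667 [0.5945 0.0288 0.0182] [0.7685 0.6398 0.0082] [ 0.0677 -0.1646  0.3784]
```

View pics/w10.png

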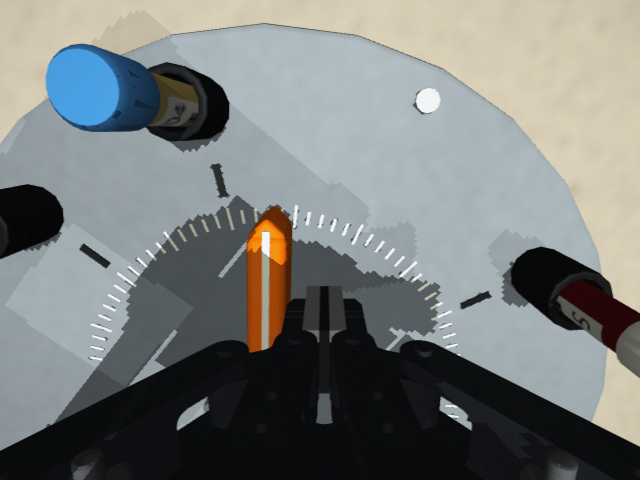

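```bash
python3 - <<'E'
from h import *
s=r.get_state();C=cam("wrist",s);H=np.array([.538,.010])
a=onz(C,266,233,.052)[:2];b=onz(C,266,345,.052)[:2];d=a-b
print("dir",np.degrees(np.arctan2(*d[::-1])),"from H",np.degrees(np.arctan2(*(a-H)[::-1])),np.hypot(*(a-H)))
t=np.degrees(np.arctan2(*d[::-1]));u=np.array([np.cos(np.radians(t)),np.sin(np.radians(t))]);n=np.array([-u[1],u[0]])
c=s["position"][:2]-H;print("tool u,n",c@u,c@n, "line offset of H",(H-b)@n)
E
```

```text
dir 37.44182136759933 from H 37.28997805056144 0.09106038740751007
tool u,n 0.056048297673811705 -0.019481870080281644 line offset of H 0.00024132484463864698
```

The arm now moves with the fingertip and stands at 37.4°. The goal is about 51.2°, so I'll push most of the rest and then measure.

>>> play_rows(steps=[[[-1,3,0,3,0],[-2,6,0,6,0],[-4,9,0,9,0],[-5,11,0,12,0],[-5,11,0,12,0]]])

```text
time: 9.13
position: [0.5894, 0.0399, 0.0183]
ee_rot: [[0.62, 0.785, 0.008], [0.785, -0.62, 0.003], [0.007, 0.004, -1.0]]
force: [1.1, 0.1, 0.8]
width: 0.002
```

```bash
python3 - <<'E'
from h import *
for i in range(3): im=cams.grab_frame("wrist")
s=r.get_state();print(s["time"],s["position"],s["ee_rot"][0],s["force"])
im=cams.grab_frame("wrist");cv2.imwrite("pics/w11.png",im)
E
```

```text
9.2833 [0.5892 0.0396 0.0182] [0.6219 0.783  0.0068] [ 0.5968  0.9862 -0.9472]
```

View pics/w11.png

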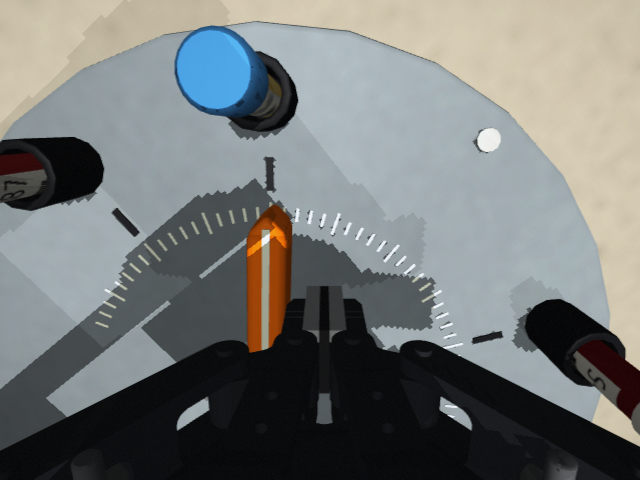

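```bash
python3 - <<'E'
from h import *
s=r.get_state();C=cam("wrist",s);H=np.array([.538,.010])
def ang(a,b): d=a-b;return np.degrees(np.arctan2(*d[::-1]))
a=onz(C,266,231,.052)[:2];b=onz(C,264.5,345,.052)[:2]
print("arm",ang(a,b),ang(a,H))
m1=onz(C,269,158,.010)[:2];m2=onz(C,270,189,.010)[:2]
cap=onz(C,214,70,.091)[:2]
print("mark",ang(m1,m2),ang(m1,H),ang(m2,H),m1-H,np.hypot(*(m1-H)),"cap",ang(cap,H),np.hypot(*(cap-H)))
E
python3 - <<'E'
import cv2
im=cv2.imread("pics/w11.png");cv2.imwrite("pics/w11z.png",cv2.resize(im[140:360,180:380],None,fx=2.7,fy=2.7,interpolation=cv2.INTER_CUBIC))
E
```

```text
arm 48.60654164700547 49.07587012513842
mark 51.3294646231129 51.442623509308866 51.45748856652927 [0.0696 0.0873] 0.11167534748089329 cap 51.35225001389971 0.13502090774027883
```

View pics/w11z.png

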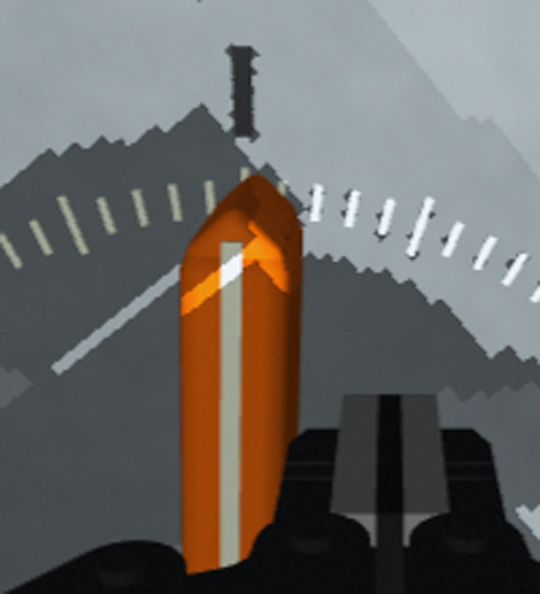

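Dial mark and cap give a goal of 51.4°, and the arm is at about 48.9°, so 2.5° more.

>>> play_rows(steps=[[[-0.6,1.1,0,1.2,0],[-1.3,2.3,0,2.5,0],[-1.3,2.3,0,2.5,0],[-1.3,2.3,0,2.5,0]]])

```text
time: 9.67
position: [0.5879, 0.0418, 0.0182]
ee_rot: [[0.587, 0.81, 0.007], [0.81, -0.587, 0.004], [0.007, 0.003, -1.0]]
force: [0.9, -0.2, 0.2]
width: 0.001
```

```bash
python3 - <<'E'
from h import *
for i in range(3): im=cams.grab_frame("wrist")
s=r.get_state();print(s["time"],s["position"],s["ee_rot"][0],s["force"])
im=cams.grab_frame("wrist");cv2.imwrite("pics/w12.png",im);np.save("s12.npy",s,allow_pickle=True)
cv2.imwrite("pics/w12z.png",cv2.resize(im[140:360,180:380],None,fx=2.7,fy=2.7,interpolation=cv2.INTER_CUBIC))
E
```

```text
9.8167 [0.5879 0.0419 0.0182] [0.5871 0.8095 0.0065] [ 1.1433 -0.5844  0.6347]
```

View pics/w12z.png

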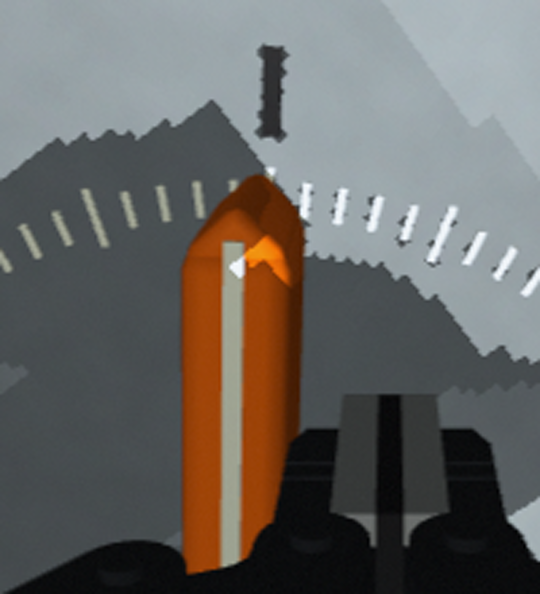

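```bash
python3 - <<'E'
from h import *
s=np.load("s12.npy",allow_pickle=True).item();C=cam("wrist",s);H=np.array([.538,.010])
def ang(a,b): d=a-b;return np.degrees(np.arctan2(*d[::-1]))
g=lambda u,v,z:onz(C,180+u/2.7-.3,140+v/2.7-.3,z)[:2]
a=g(232.5,248,.052);b=g(230.5,560,.052);m1=g(272,50,.01);m2=g(270,132,.01)
print("arm",ang(a,b),ang(a,H),ang(b,H),"mark",ang(m1,H),ang(m2,H),ang(m1,m2))
E
```

```text
arm 51.45559768543587 51.612235317974054 51.75041162718445 mark 51.49458398706357 51.563263850080105 50.96016495894997
```

The arm is at about 51.5° and the mark at 51.5°, so they are aligned. I'll back the finger off the arm clockwise, then lift.

>>> play_rows(steps=[[[3,-2.5,0,0,0],[8,-6,0,0,0],[11,-9,0,0,0],[11,-9,20,0,0],[11,-9,50,0,0],[11,-9,85,0,0],[5,-9,120,-6,0],[0,-9,150,-12,0]]])

```text
time: 10.53
position: [0.5882, 0.0325, 0.1707]
ee_rot: [[0.746, 0.666, 0.008], [0.666, -0.746, 0.002], [0.008, 0.004, -1.0]]
force: [-0.0, -0.4, 0.0]
width: 0.003
```

>>> play_rows(steps=[[[-25,-10,30,-7,0],[-50,-20,60,-14,0],[-75,-30,90,-21,0],[-95,-40,120,-28,0],[-100,-45,130,-35,0],[-100,-45,130,-39,0],[-100,-45,130,-39,0],[-100,-45,130,-39,0]]])

```text
time: 11.2
position: [0.4882, -0.0126, 0.3004]
ee_rot: [[0.999, 0.05, 0.008], [0.05, -0.999, -0.003], [0.007, 0.004, -1.0]]
force: [0.5, -0.4, -0.3]
width: 0.004
```

```bash
python3 - <<'E'
from h import *
for i in range(8): im=cams.grab_frame("wrist")
s=r.get_state();print(s["time"],s["position"],s["ee_rot"][0],s["force"])
im=cams.grab_frame("wrist");cv2.imwrite("pics/w13.png",im);np.save("s13.npy",s,allow_pickle=True)
cv2.imwrite("pics/w13z.png",cv2.resize(im[0:240,150:470],None,fx=2.5,fy=2.5,interpolation=cv2.INTER_CUBIC))
E
```

```text
11.6 [ 0.4882 -0.0124  0.3004] [0.9988 0.0488 0.0073] [ 0.6706 -0.1045  1.0174]
```

View pics/w13z.png

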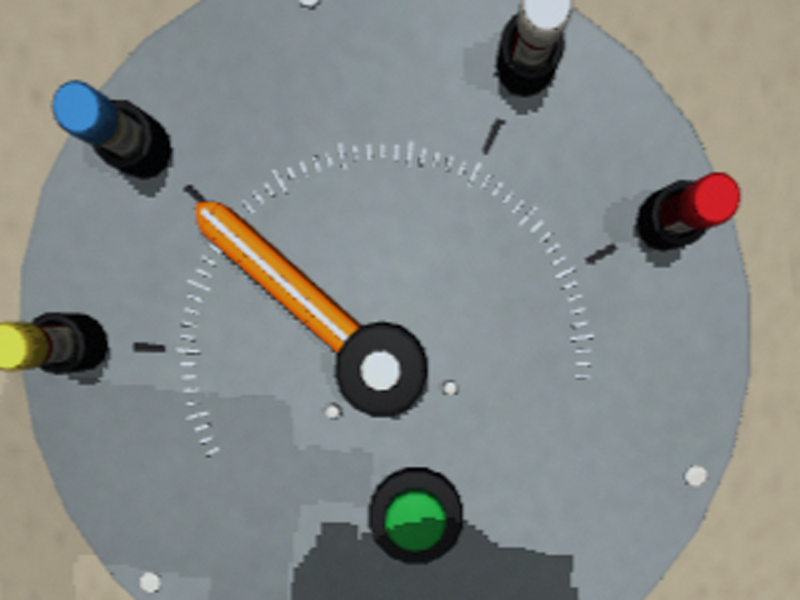

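```bash
python3 - <<'E'
from h import *
s=np.load("s13.npy",allow_pickle=True).item();C=cam("wrist",s)
g=lambda u,v,z:onz(C,150+u/2.5-.3,v/2.5-.3,z)[:2]
def ang(a,b): d=a-b;return np.degrees(np.arctan2(*d[::-1]))
H=g(380,370,.057);a=g(208,217,.052);b=g(342,338,.052);cap=g(80,105,.091);m=g(195,193,.01)
print(H,"arm",ang(a,b),ang(a,H),"cap",ang(cap,H),np.hypot(*(cap-H)),"mark",ang(m,H))
for z in(.02,.025,.03,.035,.04): 
    k=g(415,521,z);print(z,k,np.hypot(*(k-H)),ang(H,k))
print([(d["centre"],d["p"]) for d in cams.tip_of("wrist","start_key_top")])
E
```

```text
[0.5382 0.0104] arm 51.02251654189536 51.69501619049748 cap 50.6838539427993 0.13376975909523378 mark 51.082985274308164
0.02 [ 0.4703 -0.0059] 0.06979966790039963 13.549899402483838
0.025 [ 0.4713 -0.0059] 0.06884280940422573 13.772944454082012
0.03 [ 0.4723 -0.006 ] 0.06788702358260092 14.002273594670562
0.035 [ 0.4733 -0.006 ] 0.06693235638852307 14.238148522866755
0.04 [ 0.4743 -0.0061] 0.06597885637924852 14.480845203982986
[([0.4655, -0.0078, 0.0313], 0.74), ([0.3551, -0.3894, 0.0027], 0.39)]
```

The arm points at the blue tube to within about 0.5° (51.0–51.7° against 50.7–51.4° measured several ways). The key is at (0.472, -0.006). I'll move over it and descend.

>>> play_rows(steps=[[[-5,2,-35,0,0],[-10,4,-70,0,0],[-16,6,-105,0,0],[-16,6,-140,0,0],[-16,6,-175,0,0],[-16,6,-210,0,0],[-16,6,-240,0,0],[-16,6,-250,0,0]]])

```text
time: 12.37
position: [0.4693, -0.0061, 0.0458]
ee_rot: [[0.999, 0.049, 0.0], [0.049, -0.999, -0.003], [0.0, 0.003, -1.0]]
force: [-0.4, 1.0, -1.4]
width: 0.002
```

```bash
python3 - <<'E'
from h import *
for i in range(4): im=cams.grab_frame("wrist")
s=r.get_state();print(s["time"],s["position"],s["ee_rot"][0],s["force"])
im=cams.grab_frame("wrist");cv2.imwrite("pics/w14.png",im)
im=cams.grab_frame("scene");cv2.imwrite("pics/s14.png",cv2.resize(im[210:270,280:340],None,fx=10,fy=10,interpolation=cv2.INTER_CUBIC))
C=cam("scene",s);p=np.array(s["position"]);R=np.array(s["ee_rot"])
for z in(.014,0,-.014,-.02): print(z,((proj(C,p+R@[0,0,z])+[2,.4]-[280,210])*10).round(0) )
E
```

```text
12.5667 [ 0.4734 -0.0065  0.0525] [0.9988 0.0486 0.0104] [ 0.281  -0.2839  0.7137]
0.014 [336. 220.]
0 [336. 182.]
-0.014 [336. 143.]
-0.02 [337. 126.]
```

View pics/s14.png

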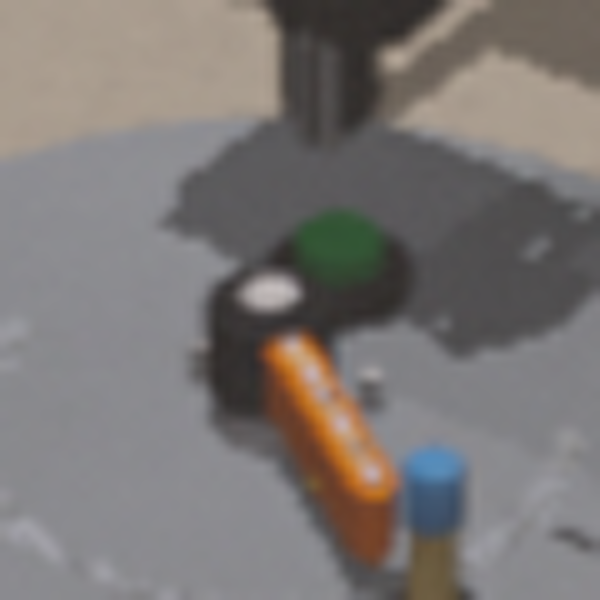

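View pics/w14.png

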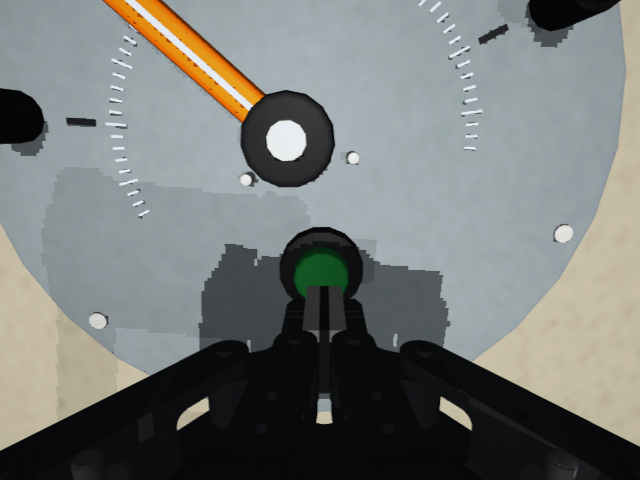

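The fingertip is centred over the key (key at about (321,273) in the wrist view, finger column 323), and the arm still points at the blue tube. Descending in small steps.

>>> play_rows(steps=[[[-1,0,-8,0,0],[-1,0,-16,0,0],[-1,0,-24,0,0],[-1,0,-30,0,0],[-1,0,-34,0,0],[-1,0,-36,0,0],[-1,0,-36,0,0]]])

```text
time: 13.25
position: [0.4725, -0.0065, 0.0164]
ee_rot: [[0.999, 0.049, 0.011], [0.049, -0.999, -0.004], [0.011, 0.004, -1.0]]
force: [0.9, -0.3, 0.2]
width: 0.0
```

```bash
python3 - <<'E'
from h import *
for i in range(3): im=cams.grab_frame("scene")
s=r.get_state();print(s["time"],s["position"],s["force"])
im=cams.grab_frame("scene");cv2.imwrite("pics/s15.png",cv2.resize(im[210:270,280:340],None,fx=10,fy=10,interpolation=cv2.INTER_CUBIC))
E
```

```text
13.4 [ 0.4731 -0.0066  0.0173] [ 0.3825  0.415  -0.3772]
```

View pics/s15.png

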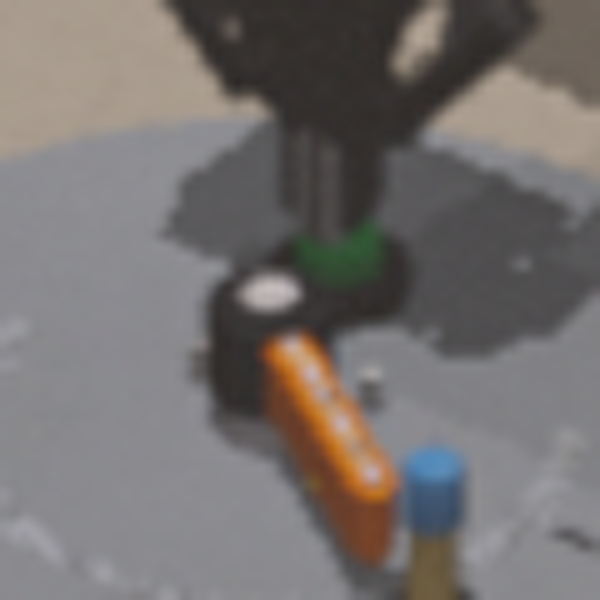

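Just above the key, with no contact yet. Pressing slowly.

>>> play_rows(steps=[[[-1,0,-2,0,0],[-1,0,-4,0,0],[-1,0,-6,0,0],[-1,0,-6,0,0]]])

```text
time: 13.78
position: [0.4725, -0.0066, 0.0116]
ee_rot: [[0.999, 0.049, 0.014], [0.049, -0.999, -0.004], [0.013, 0.005, -1.0]]
force: [0.5, 0.2, 4.0]
width: -0.003
```

>>> play_rows(steps=[[[0,0,-1.5,0,0],[0,0,-3,0,0],[0,0,-3,0,0]]])

```text
time: 14.03
position: [0.4726, -0.0066, 0.0093]
ee_rot: [[0.999, 0.049, 0.014], [0.049, -0.999, -0.004], [0.013, 0.005, -1.0]]
force: [-3.6, 0.6, 9.4]
width: 0.004
```

>>> play_rows(steps=[[[0,0,-1.5,0,0],[0,0,-2.5,0,0],[0,0,-2.5,0,0]]])

```text
time: 14.28
position: [0.4727, -0.0066, 0.009]
ee_rot: [[0.999, 0.049, 0.013], [0.049, -0.999, -0.004], [0.013, 0.005, -1.0]]
force: [-11.3, 1.1, 23.4]
width: 0.001
```

```bash
python3 - <<'E'
from h import *
s=r.get_state();print(s["time"],s["position"],s["force"])
im=cams.grab_frame("scene");cv2.imwrite("pics/s16.png",cv2.resize(im[210:270,280:340],None,fx=10,fy=10,interpolation=cv2.INTER_CUBIC))
s=r.get_state();print(s["time"],s["position"],s["force"])
im=cams.grab_frame("wrist");cv2.imwrite("pics/w16.png",im)
E
```

```text
14.2833 [ 0.4727 -0.0066  0.009 ] [-11.2854   1.0974  23.3756]
14.3333 [ 0.4728 -0.0066  0.009 ] [-12.1313   0.7425  23.9462]
```

View pics/s16.png

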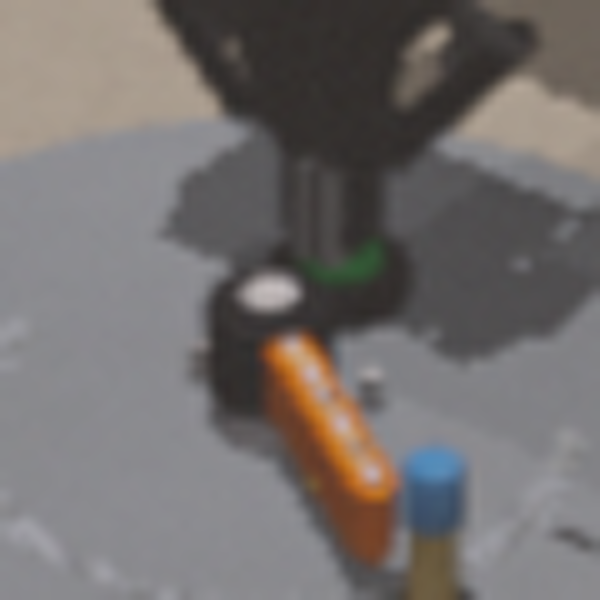

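View pics/w16.png

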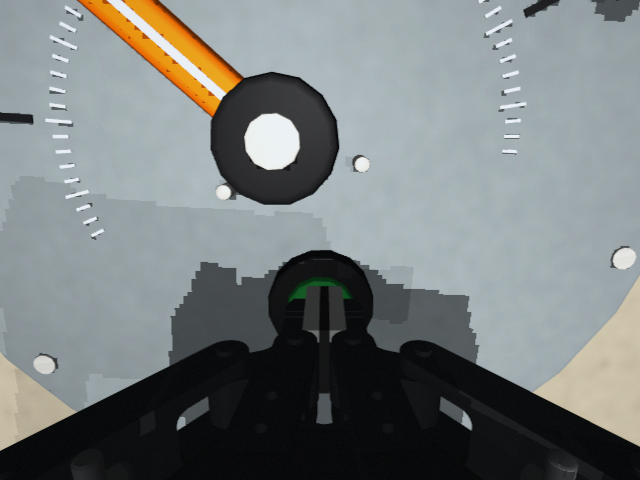

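A hard stop at z=0.009: 4 N at 0.0116, then 24 N with about 7–8 mm from no contact, so the key is fully down. Releasing straight up.

>>> play_rows(steps=[[[0,0,3,0,0],[0,0,8,0,0],[0,0,15,0,0],[0,0,30,0,0],[0,0,60,0,0],[0,0,100,0,0],[0,0,140,0,0],[0,0,180,0,0]]])

```text
time: 15.05
position: [0.4721, -0.0066, 0.1906]
ee_rot: [[0.999, 0.049, 0.013], [0.049, -0.999, -0.004], [0.012, 0.005, -1.0]]
force: [0.9, 0.8, 0.1]
width: 0.001
```

>>> play_rows(steps=[[[0,0,40,0,0],[0,0,80,0,0],[0,0,110,0,0],[0,0,110,0,0],[0,0,110,0,0],[0,0,110,0,0]]])

```text
time: 15.55
position: [0.4718, -0.0066, 0.2992]
ee_rot: [[0.999, 0.049, 0.01], [0.049, -0.999, -0.004], [0.01, 0.005, -1.0]]
force: [-0.4, 0.9, -0.3]
width: 0.001
```

```bash
python3 - <<'E'
from h import *
for i in range(8): im=cams.grab_frame("wrist")
s=r.get_state();print(s["time"],s["position"],s["ee_rot"][0],s["force"])
im=cams.grab_frame("wrist");np.save("s17.npy",s,allow_pickle=True)
cv2.imwrite("pics/w17z.png",cv2.resize(im[0:240,150:470],None,fx=2.5,fy=2.5,interpolation=cv2.INTER_CUBIC))
im=cams.grab_frame("scene");cv2.imwrite("pics/s17.png",cv2.resize(im[215:315,240:373],None,fx=6,fy=6,interpolation=cv2.INTER_CUBIC))
E
```

```text
15.95 [ 0.472  -0.0066  0.3001] [0.9987 0.0488 0.0117] [ 0.1361 -0.0135 -0.1115]
```

View pics/w17z.png

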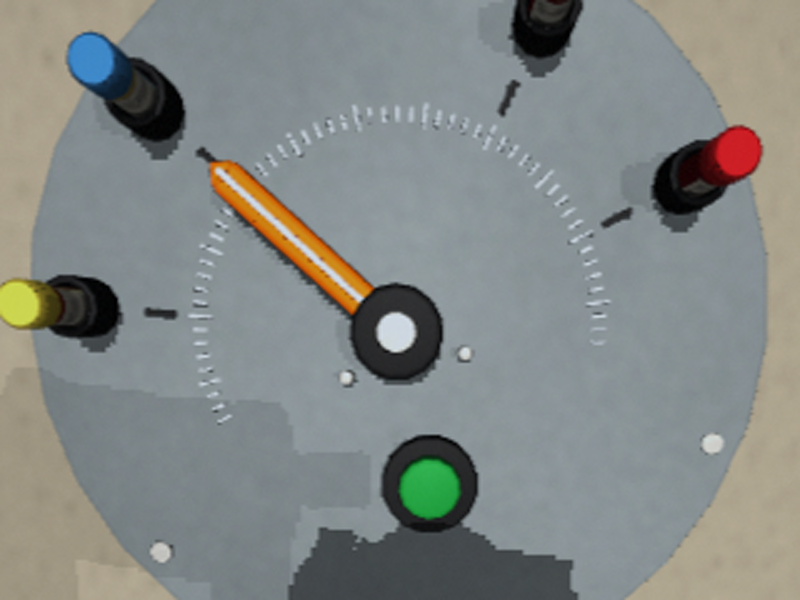

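View pics/s17.png

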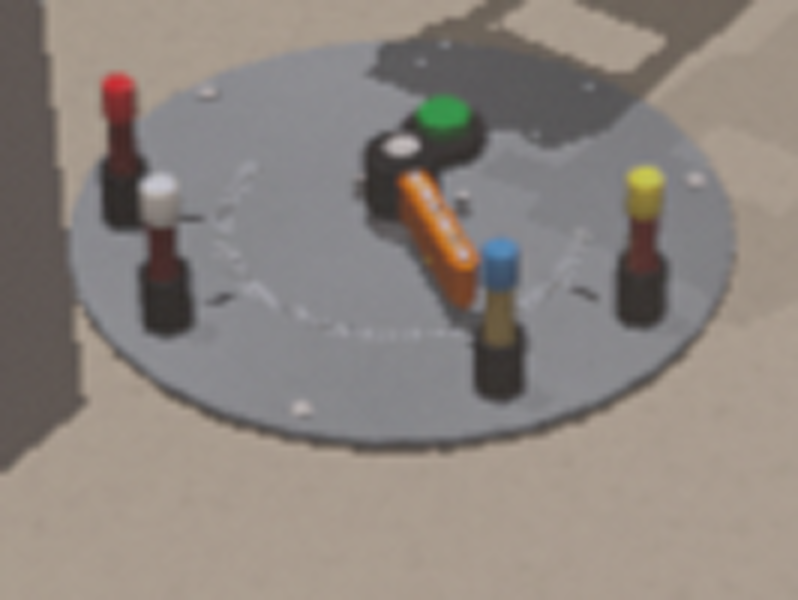

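The key is up again at (443,112), the tubes stand in place, and the arm still points at the blue tube. Handing in.

```bash
python3 - <<'E'
from h import *
s=np.load("s17.npy",allow_pickle=True).item();C=cam("wrist",s)
g=lambda u,v,z:onz(C,150+u/2.5-.3,v/2.5-.3,z)[:2]
def ang(a,b): d=a-b;return np.degrees(np.arctan2(*d[::-1]))
H=g(396,332,.057);a=g(222,172,.052);b=g(360,298,.052);cap=g(94,57,.091);m=g(205,154,.01)
print("arm",ang(a,b),ang(a,H),"cap",ang(cap,H),"mark",ang(m,H))
print(r.close_job())
E
```

```text
arm 51.13830225391696 51.01121841144587 cap 50.824345496757736 mark 51.19937010003209
the job is handed in; nothing more can be done
None
```

I pushed the orange pointer arm round with the shut fingertips, without gripping it, until it pointed at the blue-capped tube. I then pressed the green key down to its stop, let it come up, and handed the job in at about 16 s.

**Last checks**
- **Pointer:** the arm is at about 51.1°, the blue cap at 50.8° and its dial mark at 51.2°, so they agree to within about 0.5°.
- **Key:** it took about 4 N on the way down, then met a hard stop at about 24 N. The final pictures show it up again.
- **Surroundings:** the tubes stand in their sockets and the robot is clear, with its force reading about zero. I saw no sign of the bystander objects being disturbed, but I did not measure them.

**What disagreed**
- **Tip height:** in the pictures the shut fingertips ended about 18–20 mm behind the TCP, where the stated value is 14 mm ahead of it. My first push therefore passed above the arm without touching it, and I repeated it lower.
- **Hub position:** the three cameras disagreed on it by up to about 6 mm, so I used the wrist camera's own measurements.

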